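# Clear the alarm, prove the tool setter and start the router's tool-length check

### The job

Get the router ready to measure its cutter: with a fingertip, press the blue reset button on the operator station and let it up, then lightly tap the plunger on top of the tool setter to prove that it moves freely, and then press the green start button and let it up. Press lightly, so that nothing is driven hard against its stop, and do not press the red emergency stop or the yellow hold button. Nothing is to be picked up: the setter stays where it stands on the router bed, and the collet nut, cutter tube and spanner are left alone.

Things in the scene. Friction and masses are not known exactly. Their poses are not given: they have to be found in the camera images.
- station: Operator station, a grey box 90 x 232 x 65 mm on a black base, screwed flat to the bench to the left of the router bed. Origin: centre of its underside, on the bench (z = 0); z up, y along its long side. Four buttons stand in a row on its top, 54 mm apart, on its long centre line (y = -81, -27, 27 and 81 mm). Red emergency stop: always at y = 81 mm. The blue, green and yellow ones share the other three places, in an order that changes.
- reset_button_top (a point): Centre of the top of the blue reset button. Head 29 mm in diameter in a steel bezel; its top is 80 mm above the bench at rest, and stands 10 mm above the bezel. Axes: z up.
- reset_button (a joint): Travel of the blue reset button in m: 0 = up, 0.006 = fully down; pressed straight down against a spring (about 1.5 N to start it, 0.9 N more per mm), it comes back up when let go. It switches at 2 mm of travel.
- start_button_top (a point): Centre of the top of the green start button. Head 29 mm in diameter in a steel bezel; its top is 80 mm above the bench at rest, and stands 10 mm above the bezel. Axes: z up.
- start_button (a joint): Travel of the green start button in m: 0 = up, 0.006 = fully down; pressed straight down against a spring (about 1.5 N to start it, 0.9 N more per mm), it comes back up when let go. It switches at 2 mm of travel.
- hold_button_top (a point): Centre of the top of the yellow hold button, not to be pressed. Head 29 mm in diameter in a steel bezel; its top is 80 mm above the bench at rest, and stands 10 mm above the bezel. Axes: z up.
- hold_button (a joint): Travel of the yellow hold button in m, 0 = up, 0.006 = fully down.
- estop_top (a point): Centre of the top of the red emergency-stop mushroom, 40 mm in diameter, top 97 mm above the bench; not to be pressed. Axes: z up.
- estop (a joint): Travel of the emergency stop in m, 0 = up, 0.005 = fully down.
- setter: Tool setter standing loose on the router bed (bed surface 40 mm above the bench): a black round block with a red band, foot 58 mm and body 45 mm in diameter, 70 mm tall with its plunger, about 0.4 to 0.7 kg. Origin: centre of its underside; z up.
- plunger_top (a point): Centre of the top of the setter's plunger, a flat bright steel disc 26 mm in diameter, 110 mm above the bench at rest. Axes: z up.
- plunger (a joint): Travel of the setter's plunger in m: 0 = up, 0.008 = against its stop; pressed straight down against a spring (about 1.5 N to start it, 1 N more per mm), it comes back up when let go. It trips at 1 mm of travel.
- collet_nut: Bystander: round steel collet nut with flats, 34 mm in diameter, 20 mm tall, loose on the bed 75 to 105 mm from the setter. Origin: centre of its underside.
- cutter_tube: Bystander: square orange cutter tube with a clear top, 24 x 24 x 59 mm, standing loose on the bed 75 to 105 mm from the setter. Origin: centre of its underside.
- spanner: Bystander: steel spanner about 170 mm long lying loose on the bench on the station's far side (+x). Origin on its underside, mid-length; x along it.

How it is judged:
By the outcome, as a careful person would: the job done as asked, in the order asked, and still so for the second after the job is handed in, with the robot touching nothing.
It also fails if it takes over 48 s, if anything falls off the work surface, if the arm or the gripper's body presses on something with over 40 N, if the wrist force passes 120 N, or if a joint passes its speed limit or range.

### The arm

A 7-joint arm with a two-finger parallel gripper is mounted at the origin on the work surface. World frame = base frame: x ahead of the robot, y to its left, z up, the work surface at z = 0. Lengths are in m, angles in rad, forces in N, time in s.
With the tool pointing down it reaches from about 0.35 to 0.9 m from the base axis. Payload 8.1 kg.
Tool frame: the origin (TCP) lies on the front face of the gripper's body, between the roots of the fingers; the fingertips stand 66 mm ahead of it and the grasp point (between the pads) lies 47 mm ahead of it (ctrl.pinch_z is the distance from the TCP to the grasp point, in m); z points along the fingers, y is the line along which they close (so a half turn about z gives the same grasp; the last joint's range is limited). The gripper opens to 92 mm and grips with 3 to 60 N. Pads are 19 mm wide; open, the fingers measure 130 mm over their backs; the gripper's body (75 mm by 190 mm) begins 47 mm behind the grasp point.
Start: joints at [-0.103, 0.434, 0.025, 1.573, -0.012, 1.134, -0.075], TCP at [0.625, -0, 0.292] pointing down, gripper open.
Joint ranges: [-2.62, 2.62], [-0.44, 2.09], [-1.27, 1.32], [0.08, 2.57], [-1.32, 4.46], [0.12, 2], [-2.74, 2.74]. Speed limits (rad/s): [2.22, 2.22, 3.01, 3.01, 3.14, 3.14, 3.14].

### API

Orientations are given as a 3x3 rotation matrix whose columns are the frame's x, y, z axes.
In Python, from rig import sensors, cams, ctrl gives the robot as it stands. The module is installed in compiled form; this text tells all that it offers.
- The arm moves only by the tool move_arm, never from a script. Its argument "rows" is a list of rows, each a list of 3 entries, a list of its own where there are three numbers: the turn, a rotation vector about the tool's x, y, z in units of 45 degrees (1.0 is 45 degrees), then the shift along the tool's x, y, z in units of 0.5 m (1.0 is 0.5 m), then the opening, from 0 (shut) to 1 (fully open). In form: [[[wx, wy, wz], [tx, ty, tz], hand], ...]. A call has 1 to 12 rows; each row is the pose to reach, as a shift and turn from the pose commanded when the call began, along the tool's axes at that moment; what a row does not reach only later rows make up. A row lasts 1/10 s, in which the tool goes at most 50 mm and 8.59 degrees, less where a joint would pass 70% of its speed; a pose out of reach is approached as far as the arm can. A call with a number of a shift or a turn outside -1 to 1 is refused whole. A call with a gripper value outside its range is refused whole. The fingers move at their own pace and stop on an object; the grip force is fixed at half the most. Time passes only in rows, so rows that repeat a pose let the fingers close. It gives the time, the measured TCP pose, the force, the opening and the grip force at its end, in the units of the state.
- sensors.get_obs(): the state, without advancing time (a new reading comes with each control period).
- cams.read_camera(name): name is "scene" or "side" or "wrist"; returns the picture (480x640x3 uint8, blue, green, red); there is no depth.
- cams.camera_model(name): a dict with "intrinsics" (3x3 intrinsics, pixels), "k1" (the pictures are not rectified: a ray, as slopes to the right and down, at radius r is drawn at 1 + k1 r^2 times it, then the intrinsics apply), "R" (3x3) and "t" (3): a world point X has camera coordinates R X + t. Camera axes: x right, y down, z forward; pixel columns grow to the right and rows downward; lengths in m; the calibration is good to about 2 mm. A picture is of the moment at which its call begins: read the wrist's pose just before it. camera_model takes no time and is no camera call; for the wrist camera it gives the pose at the moment of the call.
- ctrl.close_job(): hands the job in; it is judged then, once.
The state is a dict: "clock": time; "joint_pos": joint angles; "qd": joint speeds; "joint_torque": joint torques, N m; "tool_pos": TCP position; "orientation": TCP orientation; "force": force on the tool from outside, world axes, zero at the start; "torque": the same for the moment, N m; "grip_width": finger opening in m; "grasp_force": force on a finger pad.
Only numpy, scipy, OpenCV 4.12 (cv2) and the standard library are available. Lean on these libraries where they do the work, as an engineer would, in place of code of your own. Each camera call takes 0.05 s, during which the arm holds its last target. There are 200 camera calls.

## Working session

There is one attempt and no reset: what is moved stays moved. The work goes in short steps, Python scripts to look and compute and a tool call to move; the robot and the scene stay as the last step left them, time stands still between calls to the robot, and variables do not carry over. Pictures are saved under pics/ and viewed, at most 10 in all, crops included, and the job is handed in when it is done.

Besides the shell and the picture viewer there is one more tool, called after "Emit:" by a JSON object that holds its "method" and its "body", one argument or row to a line. move_arm: Moves the arm, as the interface text tells. Shifts and turns lie within -1 to 1; 1 stands for 0.5 m of shift or 45 degrees of turn. Its arguments: {"type":"object","properties":{"rows":{"type":"array","items":{"type":"array"}}},"required":["rows"]}

```bash
mkdir -p pics; python3 - <<'E'
from rig import sensors,cams,ctrl
import cv2,numpy as np
o=sensors.get_obs(); print(o['clock'],o['tool_pos'],o['orientation'],o['grip_width'],o['force'])
a=cams.read_camera("scene");b=cams.read_camera("side");c=cams.read_camera("wrist")
for n,i in zip(("scene","side","wrist"),(a,b,c)):
    cv2.imwrite(f"pics/{n}0.png",i); m=cams.camera_model(n); print(n,m)
E
```

```text
0.0 [ 6.24591932e-01 -5.87041845e-05  2.91458703e-01] [[ 7.91450662e-05  9.99998753e-01 -1.57715270e-03]
 [ 9.99999982e-01 -7.94190606e-05 -1.73665365e-04]
 [-1.73790404e-04 -1.57713893e-03 -9.99998741e-01]] 0.09186447714529708 [-0.01587719 -0.44584248 -0.06667723]
scene {'intrinsics': array([[584.47931164,   0.        , 322.76106554],
       [  0.        , 584.47931164, 235.05283379],
       [  0.        ,   0.        ,   1.        ]]), 'k1': 0.0180585681988716, 'R': array([[ 0.273908  ,  0.96165775,  0.01373951],
       [ 0.73253037, -0.19934638, -0.65089191],
       [-0.62319633,  0.18834911, -0.75904608]]), 't': array([-0.16790981, -0.32279673,  1.62632698])}
side {'intrinsics': array([[476.28800149,   0.        , 314.40001063],
       [  0.        , 476.28800149, 239.11846082],
       [  0.        ,   0.        ,   1.        ]]), 'k1': 0.04297367965997515, 'R': array([[-0.87145142, -0.49030924,  0.01301068],
       [-0.27692309,  0.4699491 , -0.83812973],
       [ 0.40482839, -0.7339923 , -0.54531576]]), 't': array([0.48610475, 0.22390335, 0.68404268])}
wrist {'intrinsics': array([[361.37234182,   0.        , 317.9887076 ],
       [  0.        , 361.37234182, 244.43826444],
       [  0.        ,   0.        ,   1.        ]]), 'k1': -0.04663940098665975, 'R': array([[ 9.99999668e-01,  5.19143491e-04, -6.28213409e-04],
       [ 6.67195934e-04, -9.64171150e-01,  2.65280132e-01],
       [-4.67986791e-04, -2.65280463e-01, -9.64171176e-01]]), 't': array([-0.62447381, -0.03352799,  0.38949109])}
```

View pics/scene0.png

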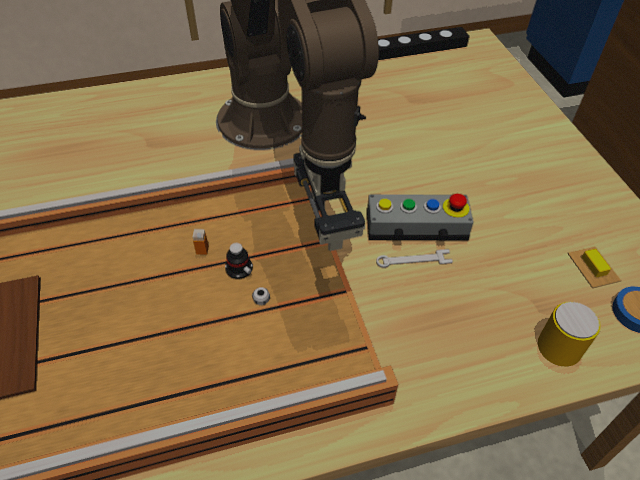

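View pics/side0.png

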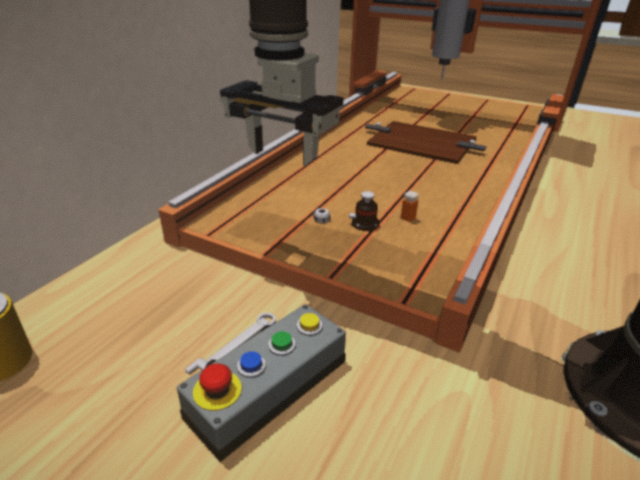

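View pics/wrist0.png

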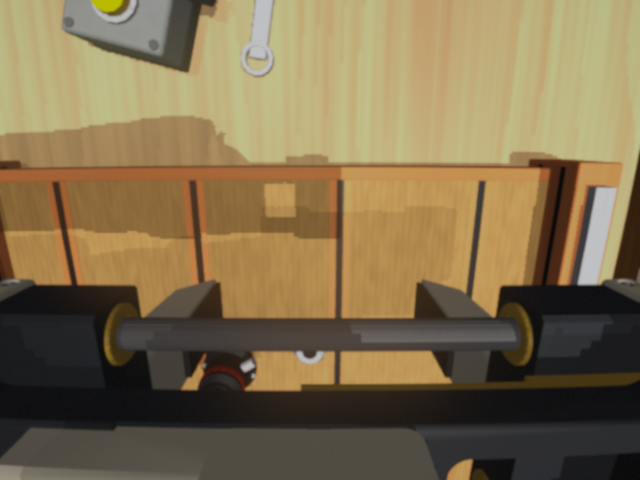

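The scene view shows yellow (385,204), green (409,204), blue (433,205), red (457,202) and the plunger at (236,249). The side view has blue (251,362), green (282,341) and plunger (368,196). The wrist view shows only the yellow button's corner of the station, at top left.

```bash
cat > h.py <<'E'
import numpy as np,cv2
def ray(m,uv):
    K=m['intrinsics'];p=np.array([(uv[0]-K[0,2])/K[0,0],(uv[1]-K[1,2])/K[1,1]])
    q=p.copy()
    for _ in range(20): q=p/(1+m['k1']*(q@q))
    R=m['R'];return -R.T@m['t'],R.T@np.array([*q,1])
def plane(m,uv,z):
    c,d=ray(m,uv);return c+d*(z-c[2])/d[2]
def two(r):
    A=np.vstack([np.eye(3)-np.outer(d,d)/(d@d) for c,d in r])
    b=np.concatenate([(np.eye(3)-np.outer(d,d)/(d@d))@c for c,d in r])
    return np.linalg.lstsq(A,b,rcond=None)[0]
def blob(img,lo,hi,box):
    h=cv2.cvtColor(img,cv2.COLOR_BGR2HSV);m=cv2.inRange(h,lo,hi);k=np.zeros_like(m)
    x0,y0,x1,y1=box;k[y0:y1,x0:x1]=m[y0:y1,x0:x1]
    n,l,s,c=cv2.connectedComponentsWithStats(k)
    i=1+np.argmax(s[1:,4]);return c[i],s[i]
E
python3 - <<'E'
from h import *
from rig import cams
S={n:cv2.imread(f"pics/{n}0.png") for n in("scene","side")};M={n:cams.camera_model(n) for n in S}
C={'yellow':((20,120,90),(35,255,255),(372,192,398,214),(295,308,326,336),.08),
'green':((50,100,50),(85,255,255),(395,192,422,216),(265,325,300,355),.08),
'blue':((100,120,60),(125,255,255),(420,192,446,216),(232,345,270,380),.08),
'plunger':((0,0,150),(180,60,255),(225,238,248,256),(358,188,380,204),.11)}
for k,(lo,hi,b1,b2,z) in C.items():
    r=[]
    for n,b in(("scene",b1),("side",b2)):
        c,s=blob(S[n],lo,hi,b);r.append(ray(M[n],c));print(k,n,c.round(1),s,plane(M[n],c,z).round(4))
    print('   two',two(r).round(4))
t=[cv2.resize(S['scene'][185:265,370:480],None,fx=5,fy=5),cv2.resize(S['scene'][230:285,190:280],None,fx=5,fy=5)]
u=cv2.resize(S['side'][180:240,310:430],None,fx=4,fy=4)
cv2.imwrite('pics/crop0.png',np.vstack([np.hstack([cv2.copyMakeBorder(x,0,max(0,275-x.shape[0]),0,0,0)[:275,:400] for x in (t[0],)] +[t[1][:275,:400]]),np.hstack([u[:240,:400],cv2.resize(S['side'][310:400,180:340],(400,240))])]))
E
```

```text
yellow scene [384.7 203.8] [379 199  12  11 113] [0.4665 0.1849 0.08  ]
yellow side [309.2 321.2] [300 313  19  18 273] [0.4609 0.1898 0.08  ]
   two [0.463  0.1864 0.0762]
green scene [408.6 203.8] [403 199  12  11 107] [0.4807 0.2367 0.08  ]
green side [281.2 339.9] [272 332  19  17 272] [0.4756 0.2411 0.08  ]
   two [0.4776 0.2383 0.0765]
blue scene [432.6 204.1] [427 199  12  11 109] [0.4954 0.2883 0.08  ]
blue side [250.5 360.8] [241 352  20  19 319] [0.49   0.2929 0.08  ]
   two [0.4922 0.2902 0.0763]
plunger scene [235.4 247. ] [230 243  12   9  85] [ 0.5276 -0.1611  0.11  ]
plunger side [367.4 193.9] [362 191  12   6  55] [ 0.5286 -0.1619  0.11  ]
   two [ 0.5282 -0.1611  0.1105]
```

View pics/crop0.png

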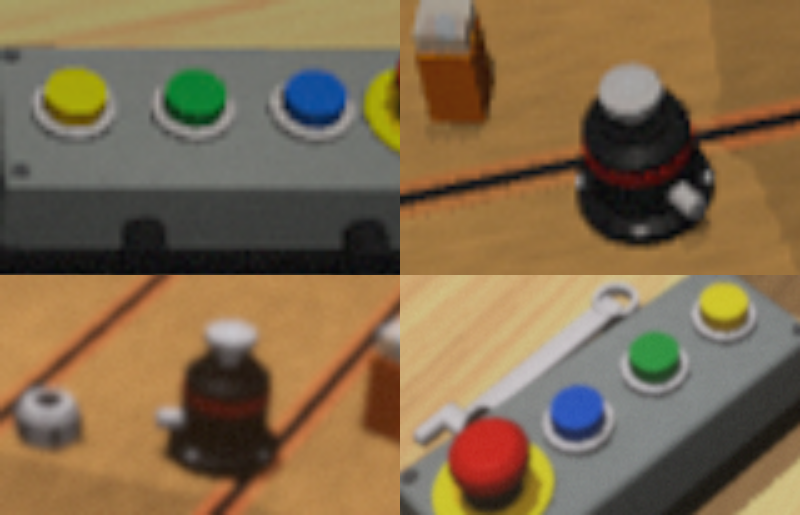

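Positions agree between views: spacing yellow–blue is 107.8 mm against 108, and heights match. I'll close the fingers and hover over blue.

Emit:
{"method": "move_arm", "body": {
  "rows": [
    [[0, 0, 0], [0.58, -0.265, 0.2], 0],
    [[0, 0, 0], [0.58, -0.265, 0.2], 0],
    [[0, 0, 0], [0.58, -0.265, 0.2], 0],
    [[0, 0, 0], [0.58, -0.265, 0.2], 0],
    [[0, 0, 0], [0.58, -0.265, 0.2], 0],
    [[0, 0, 0], [0.58, -0.265, 0.2], 0],
    [[0, 0, 0], [0.58, -0.265, 0.2], 0],
    [[0, 0, 0], [0.58, -0.265, 0.2], 0],
    [[0, 0, 0], [0.58, -0.265, 0.2], 0],
    [[0, 0, 0], [0.58, -0.265, 0.2], 0],
    [[0, 0, 0], [0.58, -0.265, 0.2], 0]
  ]
}}

```text
clock: 1.25
tool_pos: [0.4936, 0.2885, 0.1926]
orientation: [[0.003, 1.0, 0.001], [1.0, -0.003, -0.0], [-0.0, 0.001, -1.0]]
force: [-0.2, 0.7, -0.4]
grip_width: 0.0085
grasp_force: 0.0
```

```bash
python3 - <<'E'
from h import *
from rig import sensors,cams
o=sensors.get_obs(); print(o['clock'],o['tool_pos'].round(4),o['force'].round(2),o['grip_width'],o['orientation'].round(4))
cv2.imwrite('pics/a.png',np.hstack([cv2.resize(cams.read_camera("side")[230:430,160:360],(400,400)),cv2.resize(cams.read_camera("scene")[130:250,340:490],(400,320))[:,:].copy() if 0 else cv2.resize(cams.read_camera("scene")[110:250,350:490],(400,400))]))
E
```

```text
1.25 [0.4936 0.2885 0.1926] [-0.22  0.69 -0.37] 0.0084719665035812 [[ 2.6e-03  1.0e+00  9.0e-04]
 [ 1.0e+00 -2.6e-03 -3.0e-04]
 [-3.0e-04  9.0e-04 -1.0e+00]]
```

View pics/a.png

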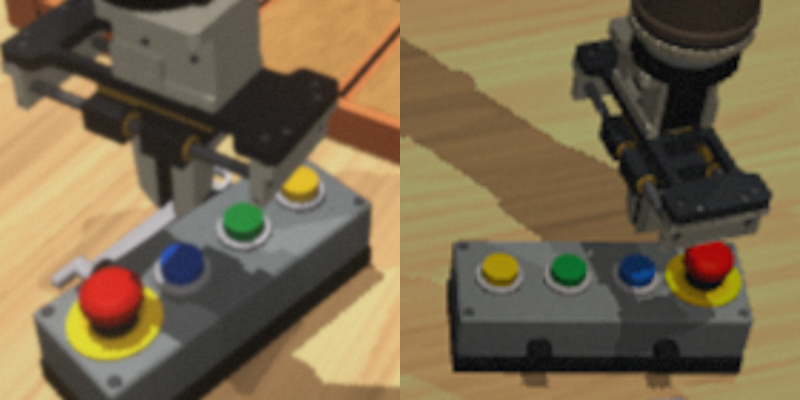

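The fingers are closing above blue, with no contact yet. Next I descend to just above the button.

Emit:
{"method": "move_arm", "body": {
  "rows": [
    [[0, 0, 0], [0, 0, 0.04], 0],
    [[0, 0, 0], [0, 0, 0.07], 0],
    [[0, 0, 0], [0, 0, 0.084], 0],
    [[0, 0, 0], [0, 0, 0.084], 0],
    [[0, 0, 0], [0, 0, 0.084], 0]
  ]
}}

```text
clock: 1.85
tool_pos: [0.4929, 0.2899, 0.1508]
orientation: [[0.001, 1.0, 0.001], [1.0, -0.001, 0.0], [0.0, 0.001, -1.0]]
force: [-0.5, 0.0, -0.0]
grip_width: 0.0006
grasp_force: 0.0
```

```bash
python3 - <<'E'
from h import *
from rig import sensors,cams
o=sensors.get_obs(); print(o['clock'],o['tool_pos'].round(4),o['force'].round(2),o['grip_width'])
cv2.imwrite('pics/b.png',np.hstack([cv2.resize(cams.read_camera("side")[230:430,160:360],(400,400)),cv2.resize(cams.read_camera("scene")[110:250,350:490],(400,400))]))
E
```

```text
1.85 [0.4929 0.2899 0.1508] [-0.53  0.01 -0.03] 0.0005945598672532415
```

View pics/b.png

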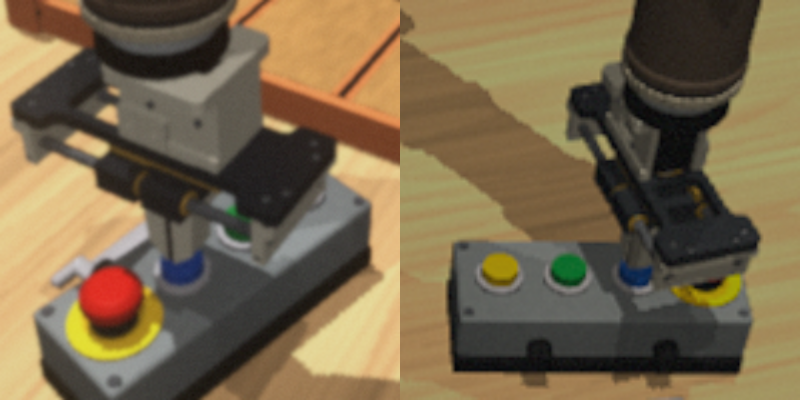

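The tip is centred over blue with a few mm of gap. Now the light press.

Emit:
{"method": "move_arm", "body": {
  "rows": [
    [[0, 0, 0], [0, 0, 0.006], 0],
    [[0, 0, 0], [0, 0, 0.01], 0],
    [[0, 0, 0], [0, 0, 0.013], 0],
    [[0, 0, 0], [0, 0, 0.014], 0],
    [[0, 0, 0], [0, 0, 0.014], 0],
    [[0, 0, 0], [0, 0, 0.014], 0]
  ]
}}

```text
clock: 2.55
tool_pos: [0.4928, 0.2901, 0.1435]
orientation: [[0.0, 1.0, 0.001], [1.0, -0.0, 0.0], [0.0, 0.001, -1.0]]
force: [0.4, 0.3, 3.0]
grip_width: 0.0005
grasp_force: 1.8
```

Emit:
{"method": "move_arm", "body": {
  "rows": [
    [[0, 0, 0], [0, 0, 0.002], 0],
    [[0, 0, 0], [0, 0, 0.003], 0],
    [[0, 0, 0], [0, 0, 0.003], 0],
    [[0, 0, 0], [0, 0, 0.003], 0]
  ]
}}

```text
clock: 2.95
tool_pos: [0.4927, 0.2901, 0.1419]
orientation: [[0.0, 1.0, 0.0], [1.0, -0.0, 0.0], [0.0, 0.0, -1.0]]
force: [1.0, 0.4, 4.3]
grip_width: 0.0003
grasp_force: 2.5
```

Force matches the spring at about 3–4 mm of travel, well past 2 mm and short of 6. Now I release it and travel to the plunger.

Emit:
{"method": "move_arm", "body": {
  "rows": [
    [[0, 0, 0], [0, 0, -0.04], 0],
    [[0, 0, 0], [0, 0, -0.12], 0],
    [[0, 0, 0], [-0.9, 0.072, -0.12], 0],
    [[0, 0, 0], [-0.9, 0.072, -0.12], 0],
    [[0, 0, 0], [-0.9, 0.072, -0.12], 0],
    [[0, 0, 0], [-0.9, 0.072, -0.12], 0],
    [[0, 0, 0], [-0.9, 0.072, -0.12], 0],
    [[0, 0, 0], [-0.9, 0.072, -0.12], 0],
    [[0, 0, 0], [-0.9, 0.072, -0.12], 0],
    [[0, 0, 0], [-0.9, 0.072, -0.12], 0],
    [[0, 0, 0], [-0.9, 0.072, -0.12], 0],
    [[0, 0, 0], [-0.9, 0.072, -0.12], 0]
  ]
}}

```text
clock: 4.15
tool_pos: [0.5271, -0.1684, 0.2013]
orientation: [[0.01, 1.0, -0.001], [1.0, -0.01, -0.004], [-0.004, -0.001, -1.0]]
force: [-0.2, -0.2, -0.8]
grip_width: 0.0005
grasp_force: 0.0
```

Emit:
{"method": "move_arm", "body": {
  "rows": [
    [[0, 0, 0], [0, 0, 0], 0],
    [[0, 0, 0], [0, 0, 0], 0],
    [[0, 0, 0], [0, 0, 0], 0]
  ]
}}

```text
clock: 4.45
tool_pos: [0.5285, -0.1581, 0.2015]
orientation: [[-0.003, 1.0, -0.001], [1.0, 0.003, 0.001], [0.001, -0.001, -1.0]]
force: [-0.2, 0.3, -0.5]
grip_width: 0.0005
grasp_force: 0.0
```

```bash
python3 - <<'E'
from h import *
from rig import sensors,cams
o=sensors.get_obs(); print(o['clock'],o['tool_pos'].round(4),o['force'].round(2),o['orientation'].round(4))
a=cams.read_camera("side");b=cams.read_camera("scene")
cv2.imwrite('pics/c.png',np.hstack([cv2.resize(a[100:260,290:450],(400,400)),cv2.resize(b[160:300,170:310],(400,400))]))
E
```

```text
4.45 [ 0.5285 -0.1581  0.2015] [-0.22  0.29 -0.51] [[-2.5e-03  1.0e+00 -6.0e-04]
 [ 1.0e+00  2.6e-03  9.0e-04]
 [ 9.0e-04 -6.0e-04 -1.0e+00]]
```

View pics/c.png

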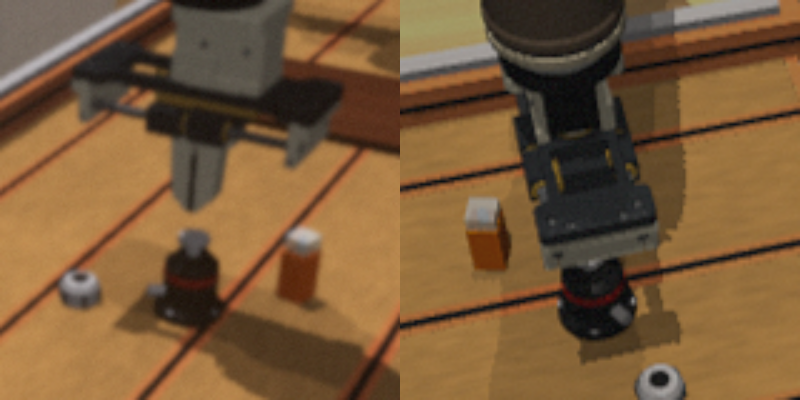

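The closed fingertip is centred above the plunger. I'll descend, settle just above it, then tap gently.

Emit:
{"method": "move_arm", "body": {
  "rows": [
    [[0, 0, 0], [-0.002, 0, 0.025], 0],
    [[0, 0, 0], [-0.002, 0, 0.04], 0],
    [[0, 0, 0], [-0.002, 0, 0.045], 0],
    [[0, 0, 0], [-0.002, 0, 0.045], 0],
    [[0, 0, 0], [-0.002, 0, 0.049], 0],
    [[0, 0, 0], [-0.002, 0, 0.052], 0],
    [[0, 0, 0], [-0.002, 0, 0.054], 0],
    [[0, 0, 0], [-0.002, 0, 0.054], 0],
    [[0, 0, 0], [-0.002, 0, 0.054], 0]
  ]
}}

```text
clock: 5.45
tool_pos: [0.5287, -0.1611, 0.175]
orientation: [[0.0, 1.0, 0.001], [1.0, -0.0, -0.0], [-0.0, 0.001, -1.0]]
force: [-0.6, 0.0, 2.2]
grip_width: 0.0006
grasp_force: 1.1
```

Emit:
{"method": "move_arm", "body": {
  "rows": [
    [[0, 0, 0], [0, 0, 0.002], 0],
    [[0, 0, 0], [0, 0, 0.004], 0],
    [[0, 0, 0], [0, 0, 0.004], 0],
    [[0, 0, 0], [0, 0, 0.004], 0]
  ]
}}

```text
clock: 5.85
tool_pos: [0.5287, -0.1611, 0.1729]
orientation: [[0.0, 1.0, 0.0], [1.0, -0.0, -0.0], [-0.0, 0.0, -1.0]]
force: [-0.9, -0.7, 4.5]
grip_width: 0.0005
grasp_force: 2.1
```

```bash
python3 - <<'E'
from h import *
from rig import sensors,cams
o=sensors.get_obs(); print(o['clock'],o['tool_pos'].round(4),o['force'].round(2))
E
```

```text
5.85 [ 0.5287 -0.1611  0.1729] [-0.91 -0.66  4.49]
```

The plunger is down about 3 mm at 4.5 N, which matches its spring. Now I release it and go to green.

Emit:
{"method": "move_arm", "body": {
  "rows": [
    [[0, 0, 0], [0, 0, -0.03], 0],
    [[0, 0, 0], [0, 0, -0.07], 0],
    [[0, 0, 0], [0.8, -0.101, -0.07], 0],
    [[0, 0, 0], [0.8, -0.101, -0.07], 0],
    [[0, 0, 0], [0.8, -0.101, -0.07], 0],
    [[0, 0, 0], [0.8, -0.101, -0.07], 0],
    [[0, 0, 0], [0.8, -0.101, -0.07], 0],
    [[0, 0, 0], [0.8, -0.101, -0.07], 0],
    [[0, 0, 0], [0.8, -0.101, -0.07], 0],
    [[0, 0, 0], [0.8, -0.101, -0.07], 0],
    [[0, 0, 0], [0.8, -0.101, -0.07], 0],
    [[0, 0, 0], [0.8, -0.101, -0.07], 0]
  ]
}}

```text
clock: 7.05
tool_pos: [0.4772, 0.2406, 0.2073]
orientation: [[-0.004, 1.0, -0.001], [1.0, 0.004, -0.0], [-0.0, -0.001, -1.0]]
force: [0.0, -0.8, 0.5]
grip_width: 0.0005
grasp_force: 0.0
```

Emit:
{"method": "move_arm", "body": {
  "rows": [
    [[0, 0, 0], [0, 0, 0], 0],
    [[0, 0, 0], [0, 0, 0], 0],
    [[0, 0, 0], [0, 0, 0], 0]
  ]
}}

```text
clock: 7.35
tool_pos: [0.4784, 0.2375, 0.2077]
orientation: [[0.002, 1.0, 0.0], [1.0, -0.002, -0.001], [-0.001, 0.0, -1.0]]
force: [0.2, 0.2, -0.6]
grip_width: 0.0008
grasp_force: 0.0
```

```bash
python3 - <<'E'
from h import *
from rig import sensors,cams
o=sensors.get_obs(); print(o['clock'],o['tool_pos'].round(4),o['force'].round(2),o['orientation'].round(4))
a=cams.read_camera("side");b=cams.read_camera("scene")
c,s=blob(b,(0,0,150),(180,60,255),(225,238,248,256));print(c,s)
cv2.imwrite('pics/d.png',np.hstack([cv2.resize(a[230:430,160:360],(400,400)),cv2.resize(b[160:300,170:310],(400,400))]))
E
```

```text
7.35 [0.4784 0.2375 0.2077] [ 0.21  0.15 -0.6 ] [[ 2.5e-03  1.0e+00  0.0e+00]
 [ 1.0e+00 -2.5e-03 -6.0e-04]
 [-6.0e-04  0.0e+00 -1.0e+00]]
[235.34117647 246.96470588] [230 243  12   9  85]
```

View pics/d.png

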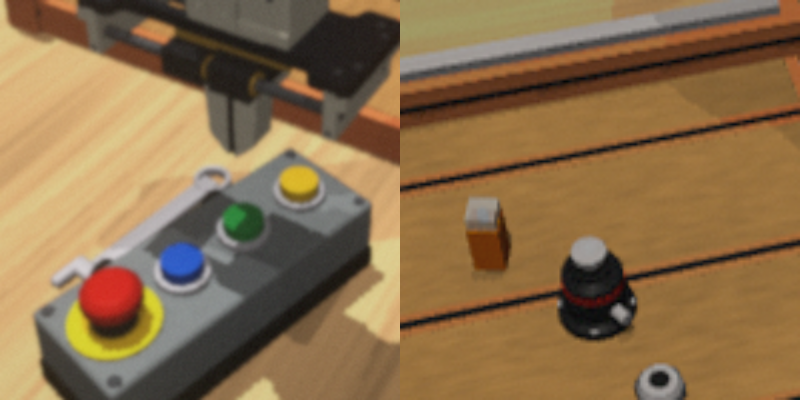

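The plunger is back up, the setter has not moved, blue is up, and the finger is over green. Next is the green press.

Emit:
{"method": "move_arm", "body": {
  "rows": [
    [[0, 0, 0], [0, 0, 0.06], 0],
    [[0, 0, 0], [0, 0, 0.1], 0],
    [[0, 0, 0], [0, 0, 0.114], 0],
    [[0, 0, 0], [0, 0, 0.116], 0],
    [[0, 0, 0], [0, 0, 0.12], 0],
    [[0, 0, 0], [0, 0, 0.124], 0],
    [[0, 0, 0], [0, 0, 0.128], 0],
    [[0, 0, 0], [0, 0, 0.128], 0],
    [[0, 0, 0], [0, 0, 0.128], 0]
  ]
}}

```text
clock: 8.35
tool_pos: [0.4785, 0.2393, 0.1443]
orientation: [[0.0, 1.0, 0.001], [1.0, -0.0, 0.001], [0.001, 0.001, -1.0]]
force: [0.5, 1.0, 2.4]
grip_width: 0.0005
grasp_force: 1.4
```

Emit:
{"method": "move_arm", "body": {
  "rows": [
    [[0, 0, 0], [0, 0, 0.002], 0],
    [[0, 0, 0], [0, 0, 0.004], 0],
    [[0, 0, 0], [0, 0, 0.005], 0],
    [[0, 0, 0], [0, 0, 0.005], 0],
    [[0, 0, 0], [0, 0, 0.005], 0]
  ]
}}

```text
clock: 8.85
tool_pos: [0.4786, 0.2392, 0.1415]
orientation: [[0.0, 1.0, 0.001], [1.0, -0.0, 0.001], [0.001, 0.001, -1.0]]
force: [1.6, 1.0, 5.6]
grip_width: 0.0006
grasp_force: 2.6
```

About 4.5 mm of travel at 5.6 N, so I release and lift clear.

Emit:
{"method": "move_arm", "body": {
  "rows": [
    [[0, 0, 0], [0, 0, -0.04], 0],
    [[0, 0, 0], [0, 0, -0.12], 0],
    [[0, 0, 0], [0, 0, -0.2], 0],
    [[0, 0, 0], [0, 0, -0.26], 0],
    [[0, 0, 0], [0, 0, -0.26], 0],
    [[0, 0, 0], [0, 0, -0.26], 0],
    [[0, 0, 0], [0, 0, -0.26], 0]
  ]
}}

```text
clock: 9.55
tool_pos: [0.4771, 0.2385, 0.2698]
orientation: [[-0.0, 1.0, -0.002], [1.0, 0.0, -0.002], [-0.002, -0.002, -1.0]]
force: [-0.4, 0.9, -1.0]
grip_width: 0.0004
grasp_force: 0.0
```

```bash
python3 - <<'E'
from h import *
from rig import sensors,cams
o=sensors.get_obs(); print(o['clock'],o['tool_pos'].round(4),o['force'].round(2))
a=cams.read_camera("side");cv2.imwrite('pics/e.png',cv2.resize(a[180:430,160:460],(600,500)))
E
```

```text
9.55 [0.4771 0.2385 0.2698] [-0.4   0.85 -0.99]
```

View pics/e.png

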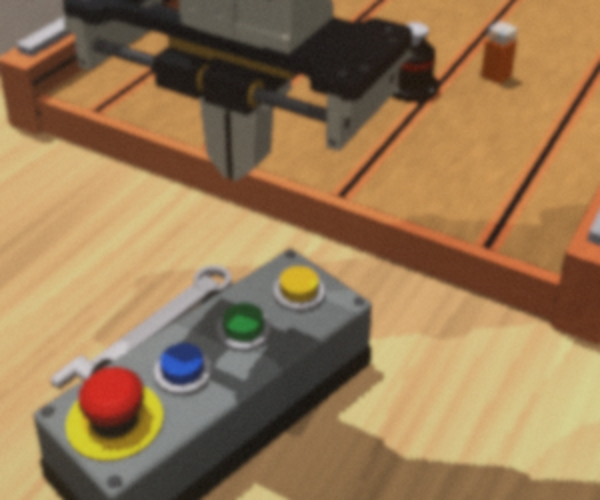

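All the buttons are up and the arm is clear of everything.

```bash
python3 -c "
from rig import ctrl
print(ctrl.close_job())"
```

```text
the job is handed in; nothing more can be done
None
```

I pressed and released blue reset, tapped the plunger, then pressed and released green start, each at under 6 N and short of its stop; the job was handed in at about 9.6 s with the arm clear, and no verdict was shown.

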